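# Bar the gauge case and present the opened combination lock

### The job

First lay the retaining bar, staple up and centred, into both saddles of the gauge-case stand and let go of it. Then, with the lock still in its tray, turn its dial clockwise from the start past the first notch click to the second, where the pointer meets the mark beside the shackle; pull the shackle open and lift the lock by it. Finish while holding the lock by its open shackle, the shackle straight above the bar's staple and the lock clear of everything; leave the other things where they are.

Things in the scene. Friction and masses are not known exactly. Their poses are not given: they have to be found in the camera images.
- bar: steel retaining bar, loose, lying on the bench staple up: flat bar 260 long (its y) x 20 wide (its x) x 12 high (z), 0.3 kg give or take a third. Origin: centre of its underside, z up. On its middle stands the staple. Either way round is right
- bar_staple (a point): the point to grip in the staple, 36 mm above the bar's underside. The staple is an upright flat loop, 9 mm thick (bar's x), 36 wide (bar's y), its top 48 mm above the underside, with a hole 20 wide by 24 high just above the bar
- bar_end_a (a point): end of the bar's underside, 130 mm along its +y
- bar_end_b (a point): end of the bar's underside, 130 mm along its -y
- stand: fixed stand: base plate 100 (x) x 250 (y) mm with a grey gauge case (90 x 150, top 49 mm above the bench) between two steel saddles. The saddles stand at y = +100 and -100 (each 20 long in y); each is a U-shaped notch open upward, 28 wide (x), 16 deep, its floor 50 mm and its cheeks' tops 66 mm above the bench. The bar lies along the stand's y. Origin: centre of the base's underside, z up
- stand_seat (a point): point midway between the saddles, at the height of their floors (50 mm): where the centre of the bar's underside belongs
- cradle: fixed low grey tray that holds the lock with about 2.5 mm play in x and y: 165 (x) x 77 (y) mm, rim 22 mm above the bench, floor 5 mm. Origin: centre of its underside
- lock: big combination lock lying in the tray, loose, 0.59 kg give or take a fifth: steel body 150 (x) x 62 (y) x 36 (z) mm with the dial on top at x = +38 and the shackle on top, centred at x = -34 (legs at x = -51 and -17); its centre of mass is near x = -18. Origin: centre of the underside, 5 mm above the bench in the tray, z up. The index mark is a short white line on top at x = +2, between dial and shackle
- dial (a joint): dial angle in rad about the lock's z, positive anticlockwise from above; starts at 1.0 to 1.45, stops at -0.6 and 1.6. At 0 the white-lined end of its grip bar points at the index mark and the shackle is free (within 0.15). Turned clockwise, it clicks into a false notch at 0.45, then the true one at 0; about 0.1 N m takes it over a ridge, and let go it settles into a notch from 0.15 away
- dial_grip (a point): on the dial's axis, 58 mm above the lock's underside: middle of the dial's grip bar, which is 44 long, 12 thick, and stands from 44.5 to 70.5 mm above the lock's underside, on a disc of radius 29 (top 44.5). Its x axis runs along the grip bar, the pointing end being -x; its y axis is across the bar (the 12 mm)
- shackle (a joint): how far the shackle is drawn out of the lock, m: 0 shut, 0.024 fully open. It slides along the lock's z (up), pulls with about 1 to 2 N when free, sinks shut again when let go, and is blocked within 4 mm while the dial is off the true notch (then the whole lock would lift shut)
- shackle_grip (a point): middle of the shackle's straight crossbar, 76 mm above the lock's underside when shut (100 open). The shackle is a 10 mm round steel bow, 44 mm wide overall along the lock's x, in the lock's x-z plane; it can be pinched across the lock's y. Axes as the lock's
- bearing: ball bearing, a steel ring 52 mm across, 16 high; to be left alone
- socket: wrench socket, a steel cylinder 28 mm across, 50 high, standing; to be left alone
- wrench: spanner 160 mm long, lying; to be left alone
- screwdriver: screwdriver 170 mm long, lying; to be left alone

How it is judged:
By the outcome, as a careful person would: the job done as asked, in the order asked, and still so for the second after the job is handed in, while the arm keeps its last pose, push and grip.
It also fails if it takes over 61 s, if anything falls off the work surface, if the arm or the gripper's body presses on something with over 40 N, if the wrist force passes 120 N, or if a joint passes its speed limit or range.

### The arm

A 6-joint arm with a two-finger parallel gripper is mounted at the origin on the work surface. World frame = base frame: x ahead of the robot, y to its left, z up, the work surface at z = 0. Lengths are in mm, angles in degrees, forces in N, time in s.
With the tool pointing down it reaches from about 300 to 850 mm from the base axis. Payload 4.2 kg.
Tool frame: the origin (TCP) lies midway between the tips of the shut fingers; the grasp point (between the pads) lies 19 mm behind it; y points along the fingers, z is the direction in which the jaws open and shut, and the axes are right-handed (so a half turn about y gives the same grasp; the last joint's range is limited). The gripper opens to 91 mm and grips with 3 to 60 N. Pads are 32 mm wide; open, the fingers measure 118 mm over their backs; the gripper's body (76 mm by 178 mm) begins 60 mm behind the grasp point.
Start: joints at [-75.573, 18.312, 89.639, -0, 72.044, -1.146], TCP at [154.37, -553.907, 213.976] pointing down, gripper open.
Joint ranges: [-177.97, 177.97], [-48.28, 115.42], [12.27, 149.76], [-77.06, 257.06], [2.81, 150.46], [-146.56, 146.56]. Speed limits (degrees/s): [147.25, 147.25, 180, 180, 180, 180].

### API

Orientations are given as [roll, pitch, yaw] about the fixed x, y, z axes, in that order (R = Rz(yaw) Ry(pitch) Rx(roll)).
In Python, from workcell import env gives the robot as it stands.
- The arm moves only by the shell command python3 -m handwheel 'ROWS' [FORCE]. ROWS is JSON, a list of rows, each a list of 3 entries, a list of its own where there are three numbers: the opening, from 0 (shut) to 1 (fully open), then the shift along the tool's x, y, z in mm, then the turn, a rotation vector about the tool's x, y, z in degrees. A call has exactly 10 rows; each row shifts and turns the commanded pose from where the row before left it, along the tool's axes as they then stand; what a row does not reach is not made up. A row lasts 1/12 s, in which the tool goes at most 41.7 mm and 7.16 degrees, less where a joint would pass 70% of its speed; a pose out of reach is approached as far as the arm can. A call is refused whole if a number of a shift passes 41.7 or a number of a turn 7.16, either way. A call with a gripper value outside its range is refused whole. The fingers move at their own pace and stop on an object; FORCE is the grip in N (left out, the last holds). Time passes only in rows, so rows that do not move let the fingers close, or fill a call up. It gives the time, the measured TCP pose, the force and the opening at its end, in the units of the state.
- env.state(): the state, without advancing time (a new reading comes with each control period).
- env.grab_frame(name): name is "scene" or "top" or "wrist"; returns the picture (480x640x3 uint8, red, green, blue); there is no depth.
- env.camera_info(name): a dict with "fx", "fy", "cx", "cy" (pixels), "camera_from_world" (4x4, takes a point from world to camera coordinates); the wrist camera has in their place "mount" (4x4, takes a point from camera to tool coordinates, whose origin is the TCP and whose axes are the tool frame's). Camera axes: x right, y down, z forward; pixel columns grow to the right and rows downward; lengths in mm; the calibration is good to about 2 mm. A picture is of the moment at which its call begins: read the wrist's pose just before it. camera_info takes no time and is no camera call.
- env.job_done(): hands the job in, once; it reports no verdict.
Trained networks look in the newest picture that a camera, given by its name, has taken for a name from the list of things; names that differ only in an ending like _2 or _b are one class to them, and where a whole thing is asked for, a point or a joint stands for the part that bears it (a point fixed in the world has none). Each returns a list of dicts, best first, with "p" (0 to 1); they miss things now and then, are a little off and sometimes report something else, mostly with a low value. They report only what shows in the picture. A call takes as long as a camera call.
- env.masks_of(camera, label): "region" (480x640 bool, what is visible of it) and "location" ([column, row] in pixels, amid what is visible of it).
The state is a dict: "time_s": time; "qpos": joint angles; "qvel": joint speeds; "effort": joint torques, N m; "ee_pos": TCP position; "ee_rot": TCP orientation; "force": force on the tool from outside, world axes, zero at the start; "torque": the same for the moment, N m; "gripper_width": finger opening in mm.
Only numpy, scipy, OpenCV 4.12 (cv2) and the standard library are available. Lean on these libraries where they do the work, as an engineer would, in place of code of your own. Each camera call takes 0.05 s, during which the arm holds its last target.

## Working session

There is one attempt and no reset: what is moved stays moved. The work goes in short steps, Python scripts to look and compute and a shell command to move; the robot and the scene stay as the last step left them, time stands still between calls to the robot, and variables do not carry over. Pictures are saved under pics/ and viewed, and the job is handed in when it is done.

```bash
ls; mkdir -p pics; python3 - <<'E'
from workcell import env
import cv2
print(env.state())
for n in ["scene","top","wrist"]:
    f=env.grab_frame(n); cv2.imwrite(f"pics/a_{n}.png",f[:,:,::-1]); print(n,env.camera_info(n))
E
```

```text
pics
{'time_s': 0.0, 'qpos': array([-7.55735151e+01,  1.83513444e+01,  8.97053107e+01, -1.96806018e-03,
        7.20422020e+01, -1.14600900e+00]), 'qvel': array([-0.04410451,  0.05015239,  0.01508659,  0.07600506, -0.00775307,
       -0.09584055]), 'effort': array([ 9.80095174e-04, -4.12470317e+01, -2.31970650e+01,  7.26644299e-02,
        4.53802804e-02, -1.23509567e-04]), 'ee_pos': array([ 154.23065734, -553.42287546,  213.13066119]), 'ee_rot': array([-9.00988747e+01,  1.06410122e-04, -1.64426898e+02]), 'force': array([ 0.8712026 , -0.46921683,  0.99067798]), 'torque': array([ 0.01256263, -0.01740083,  0.02126814]), 'gripper_width': 91.14035848655038}
scene {'fx': 596.310409921968, 'fy': 596.310409921968, 'cx': 320.2845937907154, 'cy': 234.1486116547521, 'camera_from_world': array([[ 4.32894500e-01,  9.01276280e-01, -1.74189236e-02,
        -2.53535694e+02],
       [ 5.89675912e-01, -2.97738684e-01, -7.50755615e-01,
        -2.72846741e+02],
       [-6.81824516e-01,  3.14726457e-01, -6.60350352e-01,
         1.62578258e+03],
       [ 0.00000000e+00,  0.00000000e+00,  0.00000000e+00
[... 257 characters left out ...]
3e-01,  2.41727323e-02, -1.02187606e-01,
         5.64375534e+02],
       [ 1.01946130e-01, -1.10227088e-02, -9.94728851e-01,
         1.22488191e+03],
       [ 0.00000000e+00,  0.00000000e+00,  0.00000000e+00,
         1.00000000e+00]])}
wrist {'fx': 355.74292393357786, 'fy': 355.74292393357786, 'cx': 320.49699727251095, 'cy': 243.41049605496025, 'mount': array([[ 1.09578363e-03,  9.72267469e-01,  2.33869125e-01,
        -6.42880350e+01],
       [-9.03930033e-04, -2.33868206e-01,  9.72267887e-01,
        -1.72660040e+02],
       [ 9.99998991e-01, -1.27679656e-03,  6.22592813e-04,
         8.07203030e-01],
       [ 0.00000000e+00,  0.00000000e+00,  0.00000000e+00,
         1.00000000e+00]])}
```

View pics/a_scene.png

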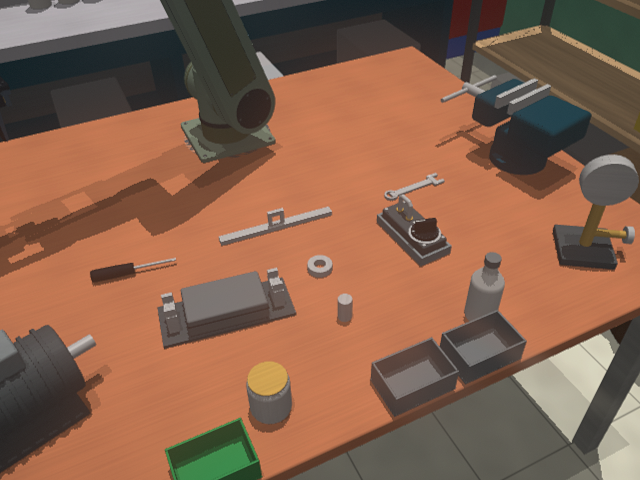

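View pics/a_top.png

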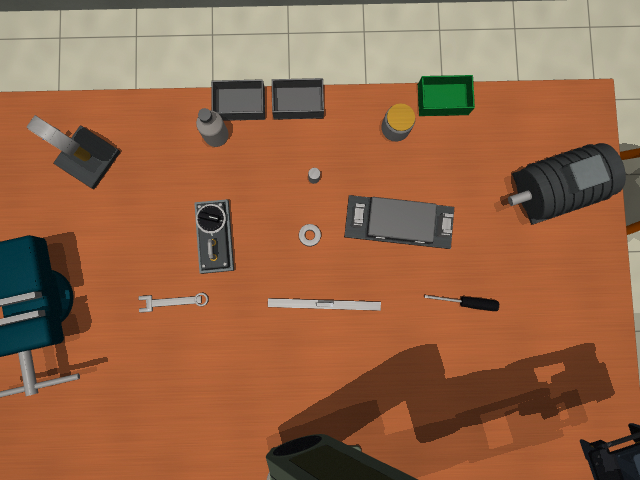

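View pics/a_wrist.png

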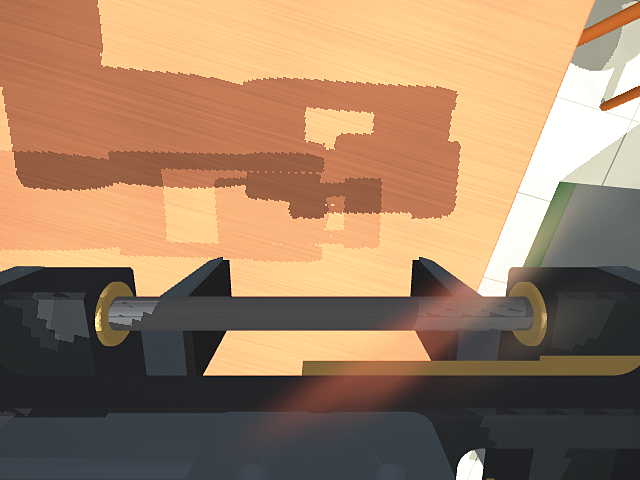

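The scene camera shows the bar at (276,225), the stand at (227,303), the lock at (414,230), and the bearing, socket, wrench and screwdriver lying free. In the top view the bar is at (324,304), the stand at (400,222), and the lock at (214,236) with its dial away from the robot. Next I fit silhouettes to the network masks.

```bash
cat > h.py <<'E'
from workcell import env
import numpy as np, cv2
from scipy.optimize import minimize
from scipy.spatial.transform import Rotation as R
def cam(n):
    c=env.camera_info(n)
    if 'mount' in c:
        s=env.state(); T=np.eye(4);T[:3,:3]=R.from_euler('xyz',s['ee_rot'],degrees=True).as_matrix();T[:3,3]=s['ee_pos']
        M=np.linalg.inv(T@c['mount'])
    else: M=c['camera_from_world']
    return c,M
def proj(cm,P):
    c,M=cm;P=np.atleast_2d(P);q=P@M[:3,:3].T+M[:3,3]
    return np.c_[c['fx']*q[:,0]/q[:,2]+c['cx'],c['fy']*q[:,1]/q[:,2]+c['cy']]
def unproj(cm,uv,z):
    c,M=cm;uv=np.atleast_2d(uv)
    d=np.c_[(uv[:,0]-c['cx'])/c['fx'],(uv[:,1]-c['cy'])/c['fy'],np.ones(len(uv))]@M[:3,:3]
    o=-M[:3,:3].T@M[:3,3]
    return o+d*((z-o[2])/d[:,2])[:,None]
def box(x0,x1,y0,y1,z0,z1): return np.array([[x,y,z] for x in(x0,x1) for y in(y0,y1) for z in(z0,z1)],float)
def place(P,p):
    c,s=np.cos(p[2]),np.sin(p[2]); return np.c_[P[:,0]*c-P[:,1]*s+p[0],P[:,0]*s+P[:,1]*c+p[1],P[:,2]]
def render(boxes,p,cm,S=4):
    im=np.zeros((480*S,640*S),np.uint8)
    for b in boxes:
        h=cv2.convexHull(((proj(cm,place(b,p))+.5)*S).astype(np.float32)).astype(np.int32)
        cv2.fillConvexPoly(im,h,1)
    return cv2.resize(im.astype(np.float32),(640,480),interpolation=cv2.INTER_AREA)
def fit(boxes,views,p0):
    def f(p):
        e=0
        for cm,m in views:
            r=render(boxes,p,cm); e+=np.abs(r-m).sum()/m.sum()
        return e
    s=minimize(f,p0,method='Nelder-Mead',options=dict(initial_simplex=np.array(p0)+np.array([[0,0,0],[8,0,0],[0,8,0],[0,0,.06]]),xatol=.05,fatol=1e-5))
    return s.x,s.fun
E
python3 - <<'E'
from h import *
import pickle
M={}
for n in ["scene","top"]:
    env.grab_frame(n)
    for l in ["bar","stand","lock","cradle","bearing","socket","wrench","screwdriver"] if n=="top" else ["bar","stand","lock","cradle"]:
        r=env.masks_of(n,l)
        print(n,l,[(round(float(q['p']),2),np.round(q['location']),int(q['region'].sum())) for q in r])
        if r: M[n,l]=r[0]
pickle.dump(M,open('m.pkl','wb'))
B=[box(-10,10,-130,130,0,12),box(-4.5,4.5,-18,18,0,48)]
ct,cs=cam("top"),cam("scene")
p0=unproj(ct,M['top','bar']['location'],10)[0]
p0[2]=0
for v in ([ct],[cs],[ct,cs]):
    V=[(c,M['top' if c is ct else 'scene','bar']['region'].astype(float)) for c in v]
    print('bar',fit(B,V,p0))
st=[box(-50,50,-125,125,0,8),box(-45,45,-75,75,0,49)]+[box(a,b,y-10,y+10,0,66) for a,b in((-20,-14),(14,20)) for y in(-100,100)]
p0=unproj(ct,M['top','stand']['location'],30)[0];p0[2]=-.1
for v in ([ct],[cs],[ct,cs]):
    V=[(c,M['top' if c is ct else 'scene','stand']['region'].astype(float)) for c in v]
    print('stand',fit(st,V,p0))
cr=[box(-82.5,82.5,-38.5,38.5,0,22)]
for l in ("bearing","socket","wrench","screwdriver","lock","cradle"):
    if ('top',l) in M: print(l,unproj(ct,M['top',l]['location'],10)[0])
E
```

```text
scene bar [(0.85, array([278., 223.]), 1254)]
scene stand []
scene lock [(0.59, array([414., 224.]), 1943)]
scene cradle [(0.73, array([414., 248.]), 850), (0.16, array([273., 222.]), 1281)]
top bar [(0.87, array([326., 305.]), 995), (0.31, array([230., 236.]), 505)]
top stand [(0.74, array([400., 220.]), 4524), (0.72, array([169., 300.]), 516)]
top lock [(0.85, array([212., 238.]), 1883), (0.73, array([168., 300.]), 645), (0.47, array([477., 301.]), 458)]
top cradle [(0.78, array([230., 254.]), 348)]
top bearing [(0.85, array([307., 236.]), 340)]
top socket [(0.47, array([313., 175.]), 173)]
top wrench [(0.81, array([168., 300.]), 624)]
top screwdriver [(0.68, array([325., 302.]), 935), (0.59, array([478., 301.]), 490)]
bar (array([ 4.21028988e+02, -3.12005747e+01, -5.55029627e-02]), np.float64(0.07185929648241206))
bar (array([ 4.22342821e+02, -2.95827047e+01, -5.72494216e-02]), np.float64(0.1297846889952153))
bar (array([ 4.21558346e+02, -2.92613198e+01, -5.78642557e-02]), np.float64(0.2202819319884911))
stand (array([ 6.08546102e+02, -2.12582255e+02, -1.32910410e-01]), np.float64(0.03557416003536693))Traceback (most recent call last):
  File "<stdin>", line 21, in <module>
KeyError: ('scene', 'stand')
```

```bash
python3 - <<'E'
from h import *
import pickle
M=pickle.load(open('m.pkl','rb'))
ct,cs=cam("top"),cam("scene")
cr=[box(-82.5,82.5,-38.5,38.5,0,22),box(-75,75,-31,31,5,41),box(9,67,-29,29,41,49.5),box(-56,-12,-5,5,41,86)]
a=np.linspace(0,2*np.pi,24)
cr[2]=np.array([[38+29*np.cos(t),29*np.sin(t),z] for t in a for z in(41,49.5)])
t,s=[(M[n,'lock']['region']|M[n,'cradle']['region']).astype(float) for n in('top','scene')]
p0=unproj(ct,M['top','lock']['location'],20)[0];p0[2]=.1
for V in ([(ct,t)],[(cs,s)],[(ct,t),(cs,s)]): print(fit(cr,V,p0))
for l in ("bearing","socket","wrench","screwdriver"):
    print(l,unproj(ct,M['top',l]['location'],10)[0])
f=cv2.imread('pics/a_top.png')[180:290,170:250]
g=cv2.imread('pics/a_scene.png')[180:270,365:460]
st=cv2.imread('pics/a_top.png')[180:260,335:465]
cv2.imwrite('pics/b1.png',cv2.resize(f,None,fx=5,fy=5,interpolation=2))
cv2.imwrite('pics/b2.png',cv2.resize(g,None,fx=6,fy=6,interpolation=2))
# stand overlay
p=[608.5,-212.6,-.1329]
im=cv2.imread('pics/a_top.png')
im=cv2.resize(im,None,fx=5,fy=5,interpolation=2)
for b in ([[-50,-125,0],[50,-125,0],[50,125,0],[-50,125,0]],[[-45,-75,49],[45,-75,49],[45,75,49],[-45,75,49]],[[-14,-110,66],[-14,-90,66],[14,-90,66],[14,-110,66]],[[-14,110,66],[-14,90,66],[14,90,66],[14,110,66]]):
    q=(proj(ct,place(np.array(b,float),p))+.5)*5
    cv2.polylines(im,[q.astype(np.int32)],True,(0,255,0),1)
cv2.imwrite('pics/b3.png',im[900:1300,1675:2325])
E
```

```text
(array([5.80865884e+02, 2.19680779e+02, 6.50008998e-02]), np.float64(0.1348965362123257))
(array([5.88162107e+02, 2.19675829e+02, 7.25226578e-02]), np.float64(0.06396343659942363))
(array([5.85139796e+02, 2.20101315e+02, 8.40904820e-02]), np.float64(0.22042516117197597))
bearing [579.46499381   4.32951528  10.        ]
socket [724.74338709 -13.80644484  10.        ]
wrench [439.2858046  327.85268173  10.        ]
screwdriver [425.59044253 -33.63008243  10.        ]
```

View pics/b1.png

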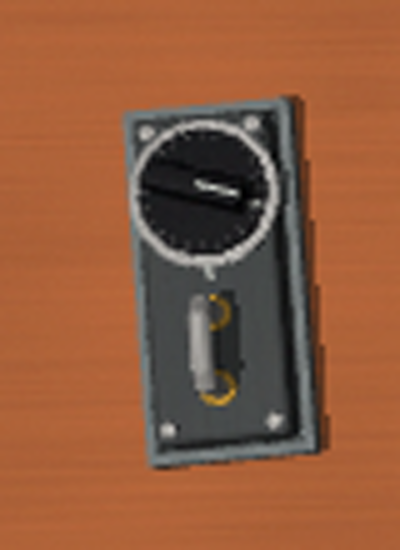

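View pics/b2.png

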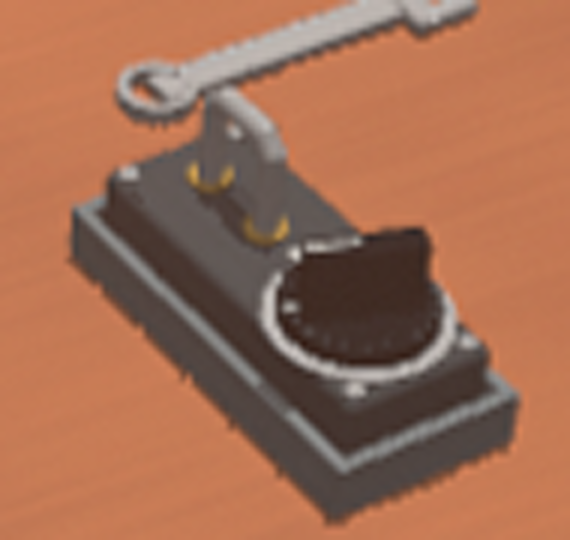

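View pics/b3.png

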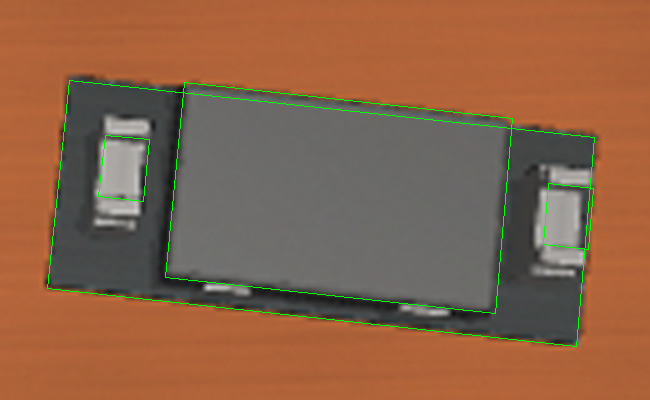

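The silhouette fits give the bar at about (421.5, -30) with yaw -3.3°, the stand at (608.5, -212.6) with yaw -7.6°, and the lock at about (585, 220) with yaw about 4.5°. The dial's white-lined end points right in the top view, near +1.3 rad. I'll turn the tool to the bar's direction and move above it.

```bash
python3 -m handwheel '[[1,[0,0,0],[0,-7.1,0]],[1,[0,0,0],[0,-7.1,0]],[1,[0,0,0],[0,-7.1,0]],[1,[0,0,0],[0,-7.1,0]],[1,[0,0,0],[0,-7.1,0]],[1,[0,0,0],[0,-7.1,0]],[1,[0,0,0],[0,-7.1,0]],[1,[0,0,0],[0,-7.1,0]],[1,[0,0,0],[0,-7.1,0]],[1,[0,0,0],[0,-7.1,0]]]' 40
python3 -m handwheel '[[1,[-27,3,11.8],[0,0,0]],[1,[-27,3,11.8],[0,0,0]],[1,[-27,3,11.8],[0,0,0]],[1,[-27,3,11.8],[0,0,0]],[1,[-27,3,11.8],[0,0,0]],[1,[-27,3,11.8],[0,0,0]],[1,[-27,3,11.8],[0,0,0]],[1,[-27,3,11.8],[0,0,0]],[1,[-27,3,11.8],[0,0,0]],[1,[-27,3,11.8],[0,0,0]]]'
python3 -m handwheel '[[1,[-27,3,11.8],[0,0,0]],[1,[-27,3,11.8],[0,0,0]],[1,[-27,3,11.8],[0,0,0]],[1,[-27,3,11.8],[0,0,0]],[1,[-27,3,11.8],[0,0,0]],[1,[-27,3,11.8],[0,0,0]],[1,[-27,3,11.8],[0,0,0]],[1,[-27,3,11.8],[0,0,0]],[1,[-27,3,11.8],[0,0,0]],[1,[-26,3,11.8],[0,0,0]]]'
python3 - <<'E'
from h import *
print(env.state()['ee_pos'],env.state()['ee_rot'])
cm=cam('wrist'); f=env.grab_frame('wrist')[:,:,::-1].copy()
B=[box(-10,10,-130,130,0,12),box(-4.5,4.5,-18,18,0,48)]
for p,c in(([421.5,-29.5,-.0575],(0,255,0)),):
  for b in B:
    h=cv2.convexHull(proj(cm,place(b,p)).astype(np.float32)).astype(np.int32); cv2.polylines(f,[h],True,c,1)
cv2.imwrite('pics/c1.png',f)
E
```

```text
time_s: 1.68
ee_pos: [154.4, -553.9, 214.0]
ee_rot: [-90.0, -0.0, -93.1]
force: [0.1, -0.4, 0.1]
gripper_width: 91.4
time_s: 2.52
ee_pos: [288.7, -290.2, 184.1]
ee_rot: [-90.0, -0.0, -93.5]
force: [-0.1, -0.8, -0.1]
gripper_width: 91.1
time_s: 3.35
ee_pos: [422.7, -28.5, 154.0]
ee_rot: [-90.0, -0.0, -93.4]
force: [0.3, -0.2, 0.9]
gripper_width: 91.2
[422.70552971 -28.47614094 154.04114039] [-8.99597672e+01 -8.09549038e-03 -9.34066254e+01]
```

View pics/c1.png

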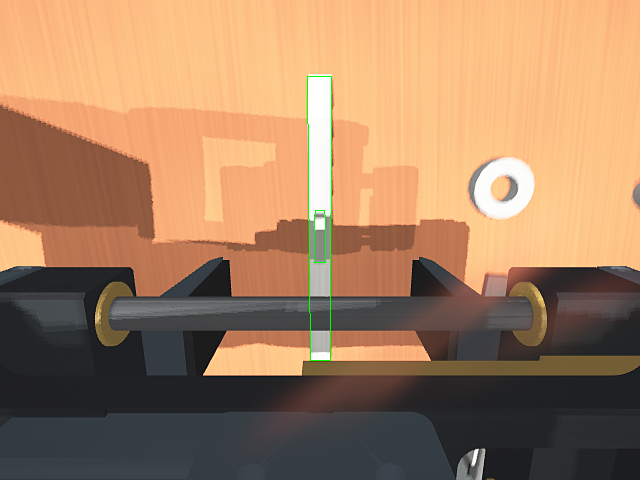

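The predicted outline lies on the bar to within 2 px, and the staple is between the fingers at about (320,235). I'll go down and close.

```bash
python3 -m handwheel '[[1,[0,14,-0.1],[0,0,0]],[1,[0,14,-0.1],[0,0,0]],[1,[0,14,-0.1],[0,0,0]],[1,[0,14,-0.1],[0,0,0]],[1,[0,14,-0.1],[0,0,0]],[1,[0,14,-0.1],[0,0,0]],[1,[0,14,-0.1],[0,0,0]],[1,[0,14,-0.1],[0,0,0]],[1,[0,14,-0.1],[0,0,0]],[1,[0,10,-0.1],[0,0,0]]]'
python3 -m handwheel '[[0,[0,0,0],[0,0,0]],[0,[0,0,0],[0,0,0]],[0,[0,0,0],[0,0,0]],[0,[0,0,0],[0,0,0]],[0,[0,0,0],[0,0,0]],[0,[0,0,0],[0,0,0]],[0,[0,0,0],[0,0,0]],[0,[0,0,0],[0,0,0]],[0,[0,0,0],[0,0,0]],[0,[0,0,0],[0,0,0]]]' 40
```

```text
time_s: 4.23
ee_pos: [420.9, -30.1, 17.1]
ee_rot: [-90.0, -0.0, -93.4]
force: [-0.3, -0.0, -0.1]
gripper_width: 91.1
time_s: 5.07
ee_pos: [421.2, -29.9, 18.0]
ee_rot: [-90.0, -0.0, -93.4]
force: [-0.5, 0.3, 1.0]
gripper_width: 27.0
```

```bash
python3 -m handwheel '[[0,[0,0,0],[0,0,0]],[0,[0,0,0],[0,0,0]],[0,[0,0,0],[0,0,0]],[0,[0,0,0],[0,0,0]],[0,[0,0,0],[0,0,0]],[0,[0,-5,0],[0,0,0]],[0,[0,-15,0],[0,0,0]],[0,[0,-25,0],[0,0,0]],[0,[0,-25,0],[0,0,0]],[0,[0,-25,0],[0,0,0]]]' 50
python3 - <<'E'
from h import *
print(env.state()['ee_pos'],env.state()['ee_rot'])
cm=cam('wrist'); f=env.grab_frame('wrist')[:,:,::-1].copy()
cv2.imwrite('pics/c2.png',f)
E
```

```text
time_s: 5.9
ee_pos: [420.2, -29.8, 113.7]
ee_rot: [-90.1, -0.0, -93.4]
force: [0.2, 0.0, -4.0]
gripper_width: 8.8
[420.2001147  -29.82611444 113.66173503] [-9.01136657e+01 -1.74218146e-03 -9.34239966e+01]
```

View pics/c2.png

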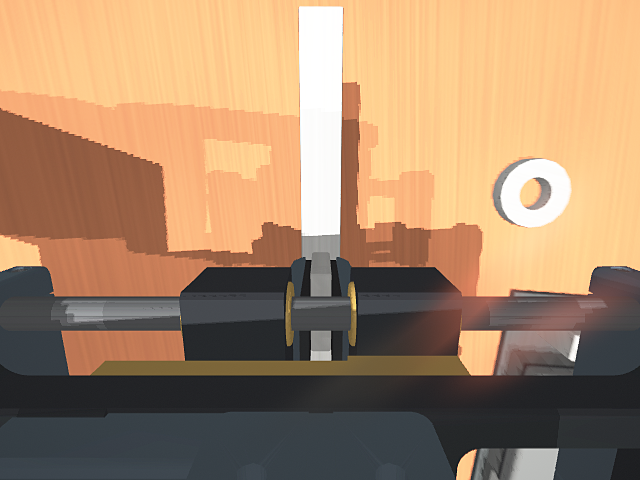

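The bar is held and lifted. It runs straight up the picture with its far end at row 7, columns 299–343. From this I measure how it sits in the grip, and work out the move to the stand.

```bash
python3 - <<'E'
from h import *
cm=cam('wrist')
s=env.state()
z=s['ee_pos'][2]-18+12
Q=unproj(cm,[[299,7],[343,7],[301.5,234],[341,234]],z)
Rm=R.from_euler('xyz',s['ee_rot'],degrees=True).as_matrix()
L=(Q-s['ee_pos'])@Rm
print(L.round(1), 'mid far',L[:2].mean(0), 'near',L[2:].mean(0))
E
```

```text
[[-129.4    5.9  -10.2]
 [-129.4    6.     9.4]
 [ -26.1    5.9  -10.5]
 [ -26.1    6.1    9.8]] mid far [-129.39856966    5.95410035   -0.42304163] near [-26.10624694   5.98869366  -0.37255285]
```

```bash
python3 -m handwheel '[[0,[0,-6,0],[0,4.2,0]],[0,[17.4,-2,23.3],[0,0,0]],[0,[17.4,-2,23.3],[0,0,0]],[0,[17.4,-2,23.3],[0,0,0]],[0,[17.4,-2,23.3],[0,0,0]],[0,[17.4,-2,23.3],[0,0,0]],[0,[17.4,-2,23.3],[0,0,0]],[0,[17.4,-2,23.3],[0,0,0]],[0,[17.4,-2,23.3],[0,0,0]],[0,[17.4,-2,23.3],[0,0,0]]]'
python3 - <<'E'
from h import *
cm=cam('wrist'); 
print(env.state()['ee_pos'],env.state()['ee_rot'])
f=env.grab_frame('wrist')[:,:,::-1].copy();cv2.imwrite('pics/d1.png',f)
c2=cam('scene');f2=env.grab_frame('scene')[:,:,::-1].copy()
ct=cam('top');f3=env.grab_frame('top')[:,:,::-1].copy()
cv2.imwrite('pics/d1r.png',f3)
p=[608.5,-212.6,-.1329]
for im,c in((f,cm),(f2,c2),(f3,ct)):
  for b in ([[-50,-125,0],[50,-125,0],[50,125,0],[-50,125,0]],[[-45,-75,49],[45,-75,49],[45,75,49],[-45,75,49]],[[-14,-110,66],[-14,-90,66],[14,-90,66],[14,-110,66]],[[-14,110,66],[-14,90,66],[14,90,66],[14,110,66]],[[-14,110,50],[-14,90,50],[14,90,50],[14,110,50]]):
    cv2.polylines(im,[np.round(proj(c,place(np.array(b,float),p))*8).astype(np.int32)],True,(0,255,0),1,shift=3)
cv2.imwrite('pics/d2.png',f)
cv2.imwrite('pics/d3.png',cv2.resize(f2[230:370,130:330],None,fx=4,fy=4,interpolation=2))
cv2.imwrite('pics/d4.png',cv2.resize(f3[170:270,320:480],None,fx=5,fy=5,interpolation=2))
E
```

```text
time_s: 6.78
ee_pos: [608.3, -213.8, 135.6]
ee_rot: [-90.1, 0.0, -97.6]
force: [-0.2, 0.2, -3.6]
gripper_width: 8.6
[ 608.2848582  -213.75980573  135.57287458] [-9.01454625e+01  3.20854832e-02 -9.76370871e+01]
```

View pics/d2.png

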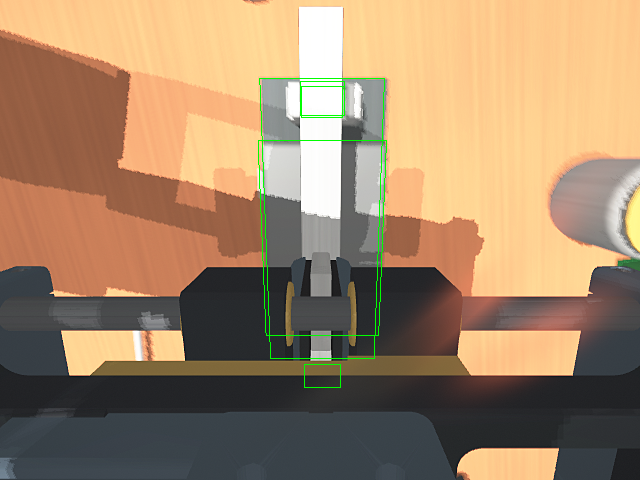

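View pics/d3.png

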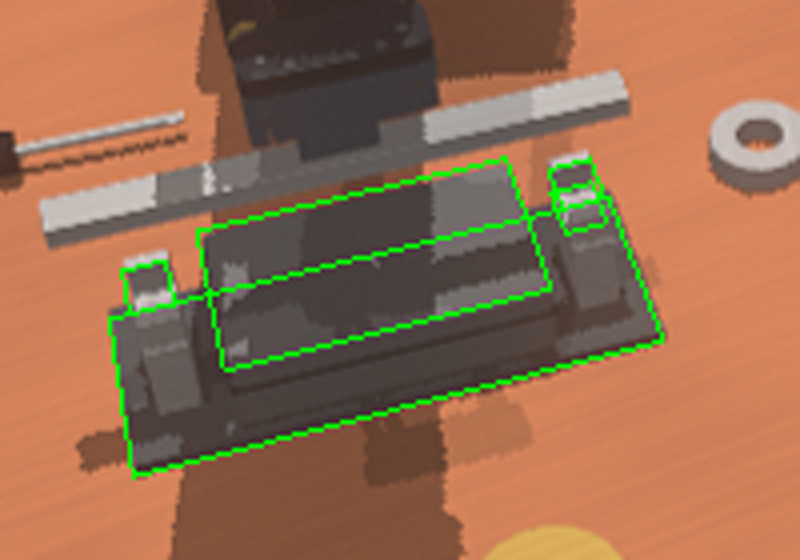

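View pics/d4.png

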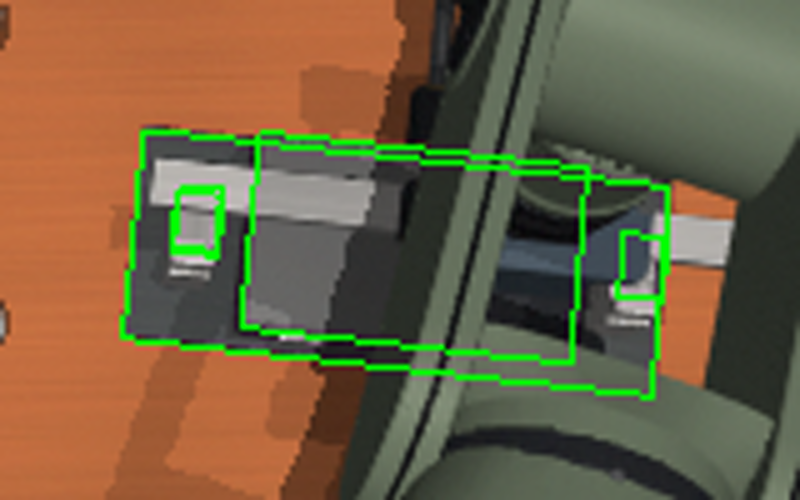

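```bash
python3 - <<'E'
import cv2
f=cv2.imread('pics/d1.png')[60:160,240:400]
cv2.imwrite('pics/d5.png',cv2.resize(f,None,fx=5,fy=5,interpolation=0))
E
```

```text
(no output)
```

View pics/d5.png

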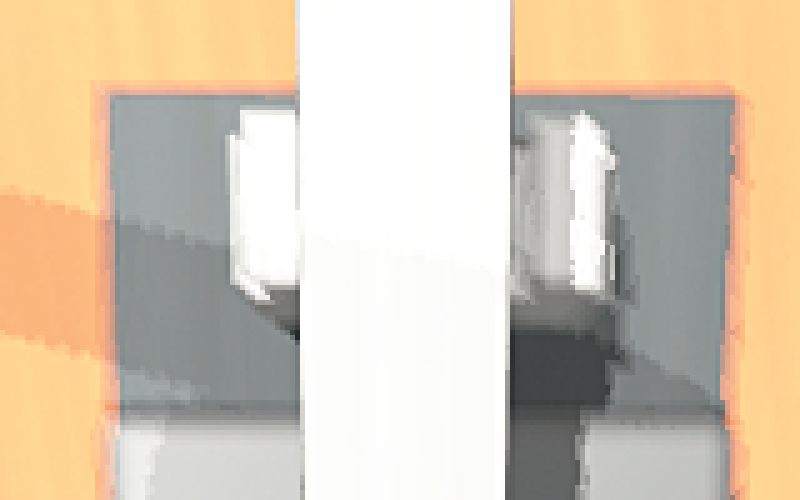

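```bash
python3 - <<'E'
from h import *
cm=cam('wrist'); s=env.state(); print(s['ee_pos'],s['ee_rot'])
Rm=R.from_euler('xyz',s['ee_rot'],degrees=True).as_matrix()
p=[608.5,-212.6,-.1329]
def loc(uv,z):
    Q=unproj(cm,uv,z); d=Q-[p[0],p[1],0]; c,si=np.cos(p[2]),np.sin(p[2])
    return np.c_[d[:,0]*c+d[:,1]*si,-d[:,0]*si+d[:,1]*c,Q[:,2]].round(1)
g=lambda x,y:[240+x/5-.5,60+y/5-.5]
print('base',loc([g(108,95),g(736,95)],8),loc([g(108,95),g(736,95)],6))
print('saddle top outer',loc([g(231,200),g(613,200)],66))
print('case corners',loc([g(118,415),g(727,415)],49))
print('bar',loc([g(299,95),g(512,95)],129.6-0))
print('bar',loc([g(304,480),g(506,480)],129.6-0))
E
```

```text
[ 608.75202225 -214.24107543  135.24739701] [-9.00845786e+01  8.48325681e-03 -9.77142647e+01]
base [[-46.4 122.7   8. ]
 [ 51.6 122.4   8. ]] [[-46.7 123.1   6. ]
 [ 51.9 122.8   6. ]]
saddle top outer [[-22.2  98.7  66. ]
 [ 26.5  98.5  66. ]]
case corners [[-40.4  73.   49. ]
 [ 45.   72.8  49. ]]
bar [[ -9.8  98.3 129.6]
 [ 10.   98.2 129.6]]
bar [[ -9.9  63.6 129.6]
 [  9.8  63.6 129.6]]
```

The wrist view puts the stand's centreline about 2 mm in +x and about 2 mm in -y of the fit. I'll correct most of that and go down to just above the cheeks.

```bash
python3 -m handwheel '[[0,[0.5,0,0.5],[0,0,0]],[0,[0.5,5,0.5],[0,0,0]],[0,[0.5,8,0.5],[0,0,0]],[0,[0,8,0.3],[0,0,0]],[0,[0,8,0],[0,0,0]],[0,[0,8,0],[0,0,0]],[0,[0,6,0],[0,0,0]],[0,[0,2,0],[0,0,0]],[0,[0,0,0],[0,0,0]],[0,[0,0,0],[0,0,0]]]'
python3 - <<'E'
from h import *
cm=cam('wrist'); 
print(env.state()['ee_pos'],env.state()['ee_rot'])
f=env.grab_frame('wrist')[:,:,::-1].copy();cv2.imwrite('pics/e1.png',f)
f2=env.grab_frame('scene')[:,:,::-1].copy()
cv2.imwrite('pics/e2.png',cv2.resize(f[40:200,230:410],None,fx=4,fy=4,interpolation=0))
cv2.imwrite('pics/e3.png',cv2.resize(f2[230:370,130:330],None,fx=4,fy=4,interpolation=2))
E
```

```text
time_s: 7.77
ee_pos: [610.0, -214.8, 92.0]
ee_rot: [-90.0, -0.0, -97.6]
force: [-0.2, -0.5, -2.9]
gripper_width: 9.2
[ 609.99884999 -214.75129395   92.00975966] [-8.99805114e+01 -7.77387772e-03 -9.76273843e+01]
```

View pics/e2.png

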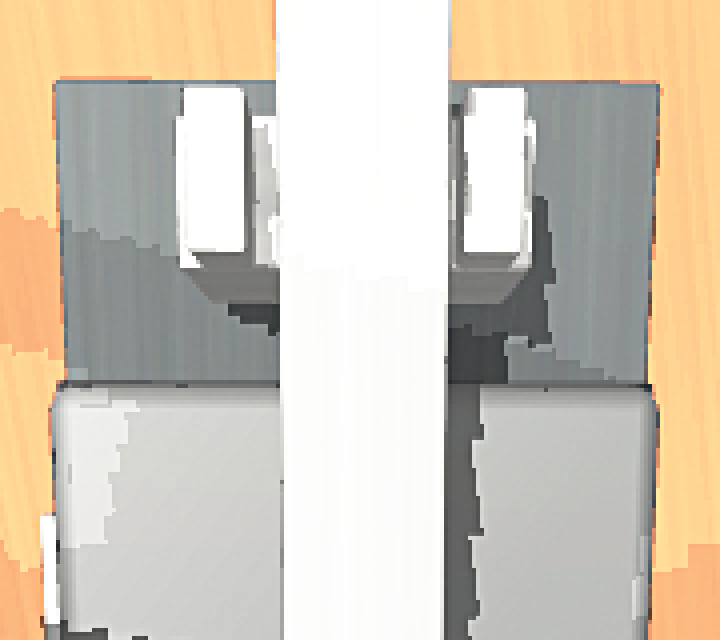

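View pics/e3.png

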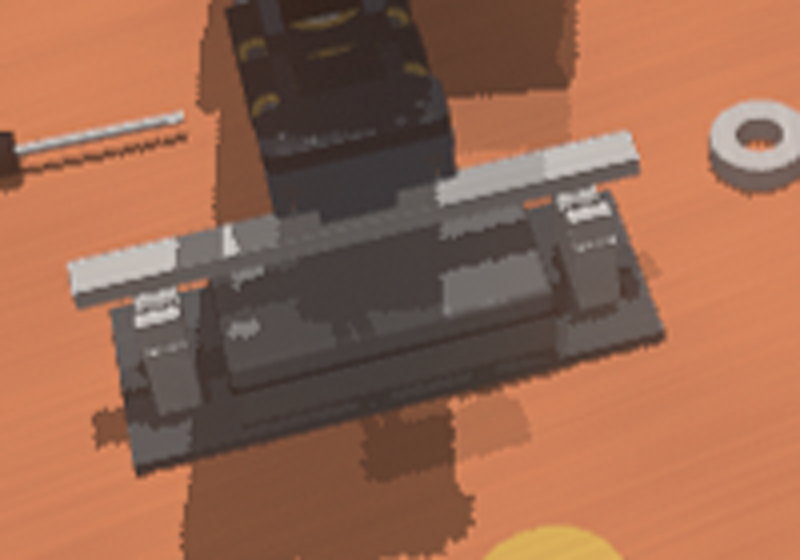

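```bash
python3 - <<'E'
from h import *
cm=cam('wrist'); s=env.state(); print(s['ee_pos'],s['ee_rot'])
Rm=R.from_euler('xyz',s['ee_rot'],degrees=True).as_matrix()
def loc(uv,z): return ((unproj(cm,uv,z)-s['ee_pos'])@Rm).round(1)
g=lambda x,y:[230+x/4-.5,40+y/4-.5]
print('cheek inner',loc([g(246,88),g(463,88),g(246,250),g(463,250)],66))
print('base',loc([g(55,81),g(659,81)],8))
print('case',loc([g(58,384),g(652,384)],49))
print('bar',loc([g(277,100),g(451,100),g(282,500),g(445,500)],86))
E
```

```text
[ 610.23206665 -214.87204301   92.50892669] [-8.99311481e+01 -1.95558166e-02 -9.76287127e+01]
cheek inner [[-112.1   26.5  -15.7]
 [-112.1   26.5   12.1]
 [ -92.6   26.5  -16.1]
 [ -92.6   26.5   12.4]]
base [[-127.1   84.4  -51.6]
 [-127.    84.5   48.2]]
case [[-76.7  43.4 -45.2]
 [-76.6  43.5  41.3]]
bar [[-106.     6.5  -10.6]
 [-106.     6.5    9.5]
 [ -60.9    6.5  -10.7]
 [ -60.9    6.5    9.3]]
```

View pics/e1.png

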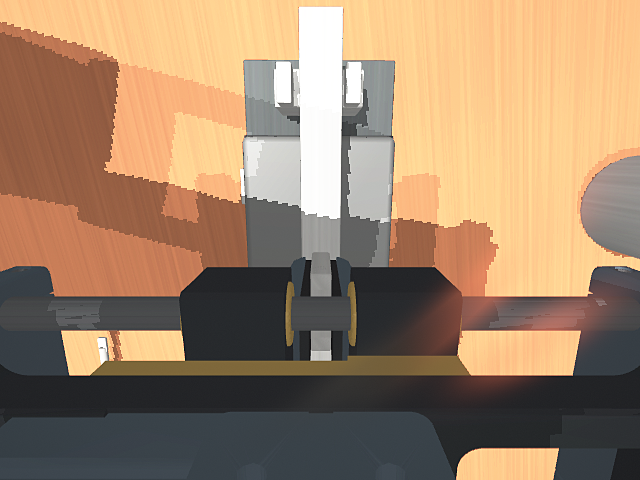

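Both views agree on a shift of tool x -2.3 and z -1.2, which lands within 1 mm of the original fit. The cheeks are evenly spaced about the bar at rows 62–103. I'll correct and lower.

```bash
python3 -m handwheel '[[0,[-1.2,0,-0.6],[0,0,0]],[0,[-1.1,0,-0.6],[0,0,0]],[0,[0,3,0],[0,0,0]],[0,[0,4,0],[0,0,0]],[0,[0,4,0],[0,0,0]],[0,[0,4,0],[0,0,0]],[0,[0,4,0],[0,0,0]],[0,[0,3,0],[0,0,0]],[0,[0,1,0],[0,0,0]],[0,[0,0,0],[0,0,0]]]'
python3 - <<'E'
from h import *
f=env.grab_frame('wrist')[:,:,::-1].copy();cv2.imwrite('pics/e4.png',f)
f2=env.grab_frame('scene')[:,:,::-1].copy()
v=np.hstack([cv2.resize(f[40:200,230:410],None,fx=2.4,fy=2.4,interpolation=0)[:384],cv2.resize(f2[260:356,140:240],None,fx=4,fy=4,interpolation=2)[:384,:368]])
cv2.imwrite('pics/e5.png',v); print(env.state()['ee_pos'],env.state()['force'])
E
```

```text
time_s: 8.7
ee_pos: [608.7, -212.2, 68.4]
ee_rot: [-90.0, 0.0, -97.6]
force: [0.6, 0.2, -4.4]
gripper_width: 8.8
[ 609.07199862 -212.34455049   69.03505188] [ 0.05951217 -0.07383337 -2.78221058]
```

View pics/e5.png

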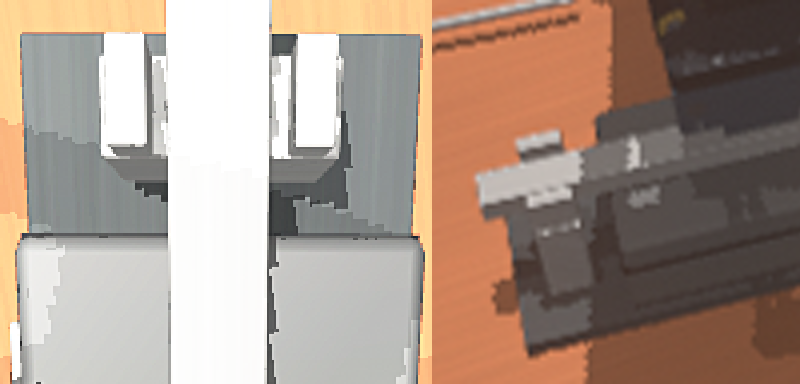

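The bar is between both pairs of cheeks, with equal gaps about it in the wrist view, and the other end is inside its saddle in the scene view. I'll set it down and release.

```bash
python3 -m handwheel '[[0,[0,0.8,0],[0,0,0]],[0,[0,0.6,0],[0,0,0]],[0,[0,0,0],[0,0,0]],[0.6,[0,0,0],[0,0,0]],[0.6,[0,0,0],[0,0,0]],[0.6,[0,0,0],[0,0,0]],[0.6,[0,0,0],[0,0,0]],[0.6,[0,0,0],[0,0,0]],[0.6,[0,0,0],[0,0,0]],[0.6,[0,0,0],[0,0,0]]]' 20
python3 -m handwheel '[[0.6,[0,-6,0],[0,0,0]],[0.6,[0,-15,0],[0,0,0]],[0.6,[0,-25,0],[0,0,0]],[0.6,[0,-25,0],[0,0,0]],[0.6,[0,-25,0],[0,0,0]],[0.6,[0,-15,0],[0,0,0]],[0.6,[0,0,0],[0,0,0]],[0.6,[0,0,0],[0,0,0]],[0.6,[0,0,0],[0,0,0]],[0.6,[0,0,0],[0,0,0]]]'
python3 - <<'E'
from h import *
f=env.grab_frame('wrist')[:,:,::-1].copy();cv2.imwrite('pics/f1.png',f)
f2=env.grab_frame('scene')[:,:,::-1].copy()
cv2.imwrite('pics/f2.png',cv2.resize(f2[230:370,130:330],None,fx=4,fy=4,interpolation=2))
E
```

```text
time_s: 9.63
ee_pos: [609.0, -212.3, 67.6]
ee_rot: [-90.0, -0.0, -97.6]
force: [-0.3, 0.9, -0.7]
gripper_width: 52.1
time_s: 10.47
ee_pos: [608.0, -211.9, 176.8]
ee_rot: [-90.2, 0.0, -97.6]
force: [0.4, -0.3, 0.3]
gripper_width: 54.5
```

View pics/f1.png

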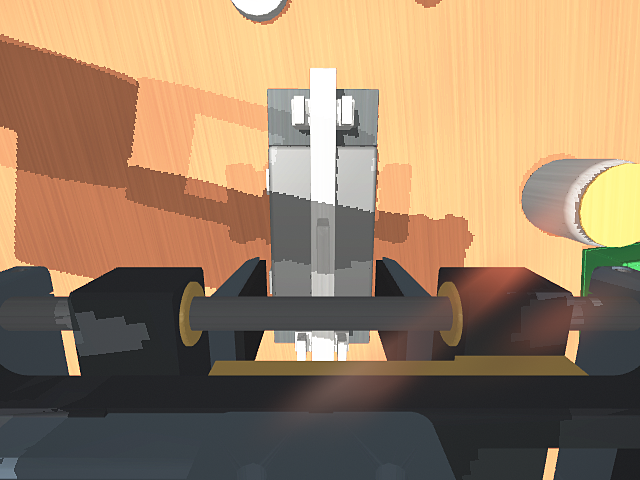

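View pics/f2.png

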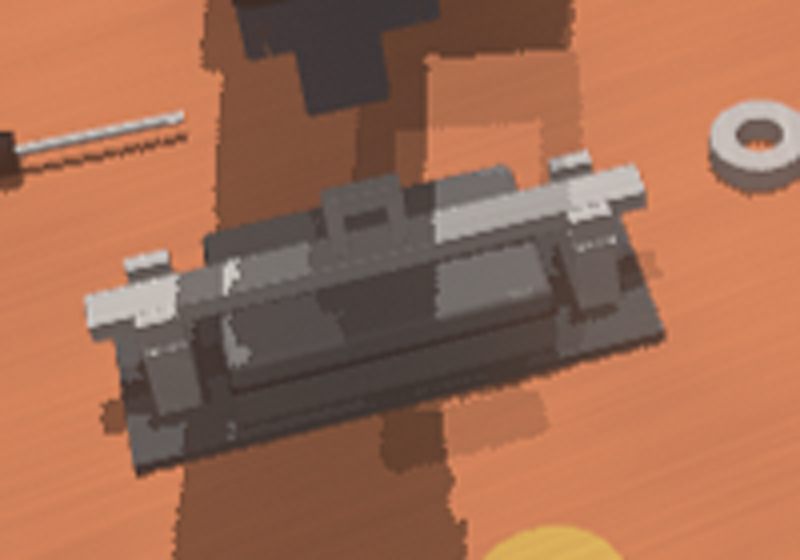

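The bar lies in both saddles, staple up, and is released. It sits at about (609, -213), with the staple upright near (365,215) in the scene crop. Now over to the lock, stopping short so the wrist camera sees it.

```bash
python3 -m handwheel '[[0.6,[-25,0,-3],[0,0,0]],[0.6,[-41,0,-4],[0,0,0]],[0.6,[-41,0,-4],[0,0,0]],[0.6,[-41,0,-4],[0,0,0]],[0.6,[-41,0,-4],[0,0,0]],[0.6,[-41,0,-4],[0,0,0]],[0.6,[-41,0,-4],[0,0,0]],[0.6,[-41,0,-4],[0,0,0]],[0.6,[-41,0,-4],[0,0,0]],[0.6,[-21,0,-3],[0,0,0]]]'
python3 -m handwheel '[[0.6,[0,0,0],[0,0,0]],[0.6,[0,0,0],[0,0,0]],[0.6,[0,0,0],[0,0,0]],[0.6,[0,0,0],[0,0,0]],[0.6,[0,0,0],[0,0,0]],[0.6,[0,0,0],[0,0,0]],[0.6,[0,0,0],[0,0,0]],[0.6,[0,0,0],[0,0,0]],[0.6,[0,0,0],[0,0,0]],[0.6,[0,0,0],[0,0,0]]]'
python3 - <<'E'
from h import *
import pickle
s=env.state(); print(s['ee_pos'],s['ee_rot'])
cm=cam('wrist'); f=env.grab_frame('wrist')[:,:,::-1].copy();cv2.imwrite('pics/g1.png',f)
r={}
for l in('lock','dial','shackle','cradle'):
    r[l]=env.masks_of('wrist',l); print(l,[(q['p'],q['location'],q['region'].sum()) for q in r[l]])
pickle.dump((cm,r),open('g.pkl','wb'))
def draw(p,c):
  for b in ([[-82.5,-38.5,22],[82.5,-38.5,22],[82.5,38.5,22],[-82.5,38.5,22]],[[-75,-31,41],[75,-31,41],[75,31,41],[-75,31,41]],[[-56,-5,86],[-12,-5,86],[-12,5,86],[-56,5,86]],[[38+29*np.cos(t),29*np.sin(t),49.5] for t in np.linspace(0,6.28,40)]):
    cv2.polylines(f,[np.round(proj(cm,place(np.array(b,float),p))*8).astype(np.int32)],True,c,1,shift=3)
draw([585,220,.08],(0,255,0))
cv2.imwrite('pics/g2.png',f)
E
```

```text
time_s: 11.4
ee_pos: [620.4, 168.1, 177.5]
ee_rot: [-90.1, 0.1, -97.5]
force: [-0.5, 0.1, -0.0]
gripper_width: 54.8
time_s: 12.23
ee_pos: [620.9, 163.3, 178.6]
ee_rot: [-90.0, -0.0, -97.6]
force: [0.5, -0.2, 0.2]
gripper_width: 54.9
[620.92005587 163.31897255 178.56888602] [-8.99961468e+01 -2.44360422e-03 -9.76401558e+01]
lock [(0.85, [269.8, 172.0], np.int64(13011))]
dial [(0.67, [313.9, 161.7], np.int64(3916))]
shackle [(0.67, [221.1, 182.3], np.int64(852)), (0.27, [278.2, 131.1], np.int64(2895))]
cradle [(0.94, [280.0, 133.1], np.int64(2975))]
```

View pics/g2.png

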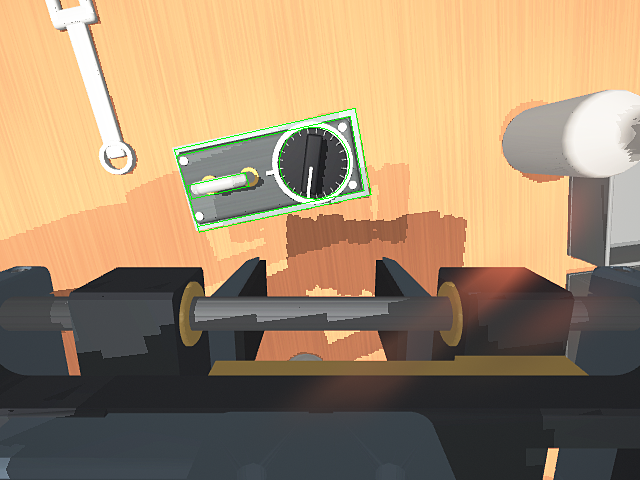

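The outline at (585, 220, 0.08 rad) lies on the tray, body and disc. The dial's bar runs from (317,140) to (308,195), with its white line at the lower end. I'll zoom in for the angle.

```bash
python3 - <<'E'
import cv2
f=cv2.imread('pics/g1.png')[100:240,165:380]
cv2.imwrite('pics/g3.png',cv2.resize(f,None,fx=3.7,fy=3.7,interpolation=2))
f=cv2.imread('pics/g2.png')[100:240,165:380]
cv2.imwrite('pics/g4.png',cv2.resize(f,None,fx=3.7,fy=3.7,interpolation=2))
E
```

```text
(no output)
```

View pics/g3.png

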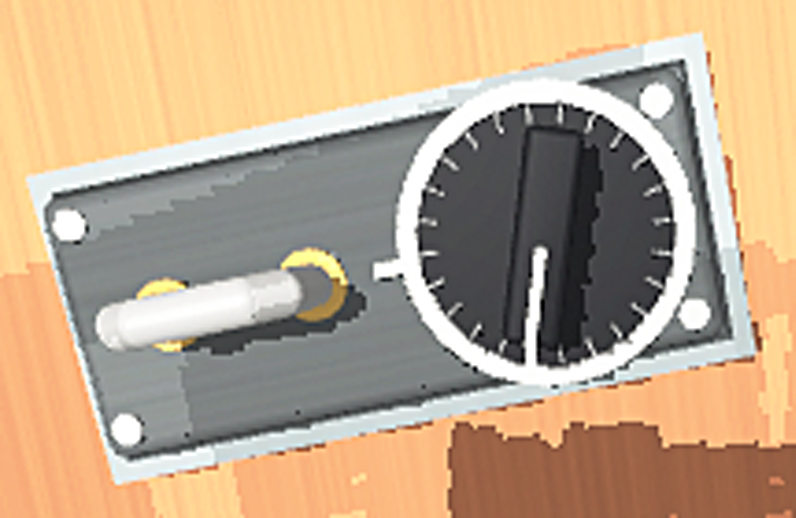

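View pics/g4.png

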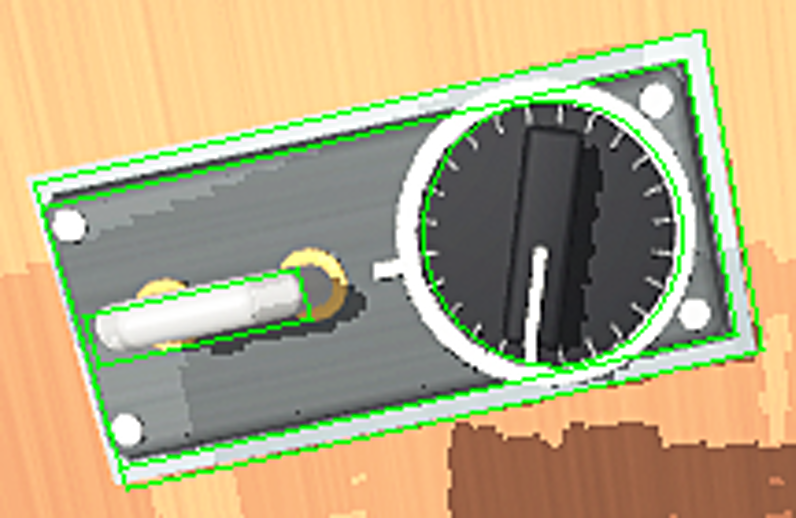

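```bash
python3 - <<'E'
from h import *
import pickle
cm,_=pickle.load(open('g.pkl','rb'))
g=lambda x,y:[165+x/3.7-.3,100+y/3.7-.3]
def ang(a,b,z):
    q=unproj(cm,[g(*a),g(*b)],z); d=q[1]-q[0]; return q.round(1).tolist(), np.degrees(np.arctan2(d[1],d[0]))
print(ang((528,125),(508,345),75.5)); print(ang((541,255),(531,362),75.5)); print(ang((583,133),(560,345),75.5))
print('index',unproj(cm,[g(385,268)],41))
print('shackle',unproj(cm,[g(97,330),g(300,290)],81+0))
print('tray corners',unproj(cm,[g(30,178),g(703,33),g(117,484),g(758,354)],22).round(1))
print('screws',unproj(cm,[g(69,225),g(657,100),g(127,431),g(694,314)],41).round(1))
E
```

```text
([[621.5, 245.5, 75.5], [611.2, 202.7, 75.5]], np.float64(-103.61752223236506))
([[620.6, 219.9, 75.5], [615.4, 198.5, 75.5]], np.float64(-103.51433246021888))
([[632.3, 242.5, 75.5], [621.9, 201.2, 75.5]], np.float64(-104.0937161424176))
index [[583.35784683 220.94913715  41.        ]]
shackle [[529.01727067 217.37644505  81.        ]
 [571.44803681 219.73363397  81.        ]]
tray corners [[499.2 253.1  22. ]
 [664.  264.2  22. ]
 [503.8 176.4  22. ]
 [669.2 187.4  22. ]]
screws [[513.1 240.2  41. ]
 [650.1 249.3  41. ]
 [516.1 191.6  41. ]
 [653.  200.9  41. ]]
```

The dial bar points to -103.7° and the lock yaw is 3.8°, so the dial stands at about 72.5° (1.27 rad) with its axis at (621.7, 223). I'll go down on the grip bar and pinch it, keeping the tips above the disc.

```bash
python3 -m handwheel '[[0.6,[0,0,0],[0,6.1,0]],[0.6,[-14.5,12,-3.3],[0,0,0]],[0.6,[-14.5,12,-3.3],[0,0,0]],[0.6,[-14.5,12,-3.3],[0,0,0]],[0.6,[-14.5,12,-3.3],[0,0,0]],[0.6,[0,16,0],[0,0,0]],[0.6,[0,16,0],[0,0,0]],[0.6,[0,16,0],[0,0,0]],[0.6,[0,14,0],[0,0,0]],[0.6,[0,8,0],[0,0,0]]]'
python3 -m handwheel '[[0.6,[0,3,0],[0,0,0]],[0.6,[0,3,0],[0,0,0]],[0,[0,0,0],[0,0,0]],[0,[0,0,0],[0,0,0]],[0,[0,0,0],[0,0,0]],[0,[0,0,0],[0,0,0]],[0,[0,0,0],[0,0,0]],[0,[0,0,0],[0,0,0]],[0,[0,0,0],[0,0,0]],[0,[0,0,0],[0,0,0]]]' 25
python3 -m handwheel '[[0,[0,0,0],[0,0,0]],[0,[0,0,0],[0,0,0]],[0,[0,0,0],[0,0,0]],[0,[0,0,0],[0,0,0]],[0,[0,0,0],[0,3,0]],[0,[0,0,0],[0,4,0]],[0,[0,0,0],[0,4,0]],[0,[0,0,0],[0,4,0]],[0,[0,0,0],[0,4,0]],[0,[0,0,0],[0,4,0]]]'
```

```text
time_s: 13.32
ee_pos: [620.1, 224.1, 57.0]
ee_rot: [-90.2, -0.1, -103.6]
force: [-0.7, 0.3, 0.3]
gripper_width: 54.9
time_s: 14.15
ee_pos: [621.7, 222.9, 54.8]
ee_rot: [-90.0, -0.0, -103.7]
force: [-1.6, -0.3, 1.7]
gripper_width: 12.0
time_s: 14.98
ee_pos: [621.1, 223.2, 54.8]
ee_rot: [-90.1, -0.0, -126.9]
force: [-3.0, 1.3, 5.2]
gripper_width: 11.9
```

```bash
python3 -m handwheel '[[0,[0,0,0],[0,5,0]],[0,[0,0,0],[0,5,0]],[0,[0,0,0],[0,5,0]],[0,[0,0,0],[0,5,0]],[0,[0,0,0],[0,5,0]],[0,[0,0,0],[0,5,0]],[0,[0,0,0],[0,5,0]],[0,[0,0,0],[0,5,0]],[0,[0,0,0],[0,5,0]],[0,[0,0,0],[0,4.5,0]]]'
python3 -m handwheel '[[0,[0,0,0],[0,0,0]],[0,[0,0,0],[0,0,0]],[0,[0,0,0],[0,0,0]],[0.4,[0,0,0],[0,0,0]],[0.4,[0,0,0],[0,0,0]],[0.4,[0,0,0],[0,0,0]],[0.4,[0,0,0],[0,0,0]],[0.4,[0,-10,0],[0,0,0]],[0.4,[0,-20,0],[0,0,0]],[0.4,[0,-30,0],[0,0,0]]]'
python3 - <<'E'
from h import *
s=env.state();print(s['ee_pos'],s['ee_rot'],s['torque'])
cm=cam('wrist');f=env.grab_frame('wrist')[:,:,::-1].copy();cv2.imwrite('pics/i1.png',f)
f2=env.grab_frame('scene')[:,:,::-1].copy()
cv2.imwrite('pics/i2.png',cv2.resize(f2[180:270,365:460],None,fx=6,fy=6,interpolation=2))
E
```

```text
time_s: 15.82
ee_pos: [620.8, 224.0, 54.8]
ee_rot: [-90.1, -0.1, -176.5]
force: [-3.8, 2.4, 5.7]
gripper_width: 11.5
time_s: 16.65
ee_pos: [620.3, 222.2, 112.9]
ee_rot: [-89.9, -0.3, -176.2]
force: [0.4, -1.1, 0.2]
gripper_width: 36.2
[620.27557127 222.20527241 112.9181529 ] [ -89.89862404   -0.32087089 -176.21952902] [ 0.00995746  0.0518598  -0.02297521]
```

View pics/i1.png

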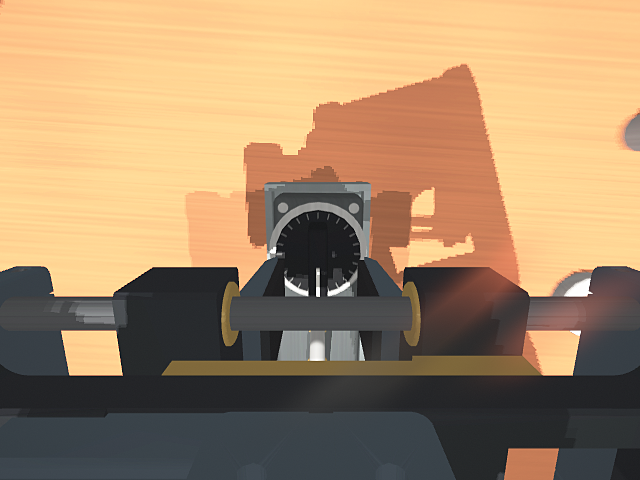

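View pics/i2.png

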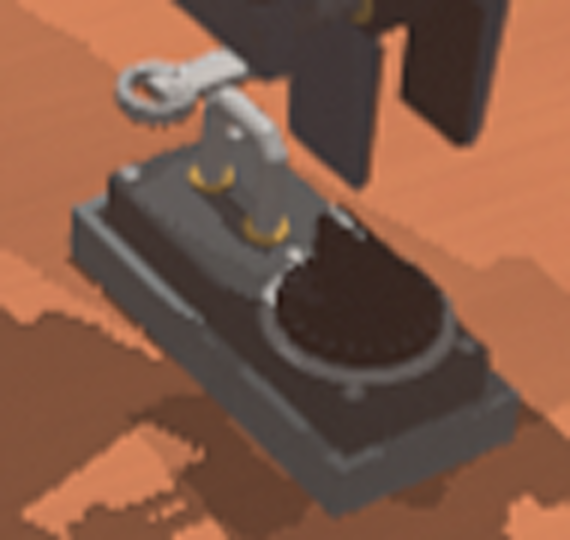

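The pointer now lines up with the index mark and shackle (white line at columns 316–319, rows 268–300), and the dial has stayed there after release. Next, the shackle.

```bash
python3 -m handwheel '[[0.4,[20,0,0],[0,0,0]],[0.4,[26,0,0],[0,0,0]],[0.4,[26,0,0],[0,0,0]],[0.4,[0,0,0],[0,0,0]],[0.4,[0,10,0],[0,0,0]],[0.4,[0,16,0],[0,0,0]],[0.4,[0,14,0],[0,0,0]],[0.4,[0,8,0],[0,0,0]],[0.4,[0,4,0],[0,0,0]],[0.4,[0,0,0],[0,0,0]]]'
python3 - <<'E'
from h import *
s=env.state();print(s['ee_pos'],s['ee_rot'],s['torque'])
f=env.grab_frame('wrist')[:,:,::-1].copy();cv2.imwrite('pics/j1.png',f)
f2=env.grab_frame('scene')[:,:,::-1].copy()
cv2.imwrite('pics/j2.png',cv2.resize(f2[150:270,350:470],None,fx=5,fy=5,interpolation=2))
E
```

```text
time_s: 17.58
ee_pos: [550.1, 218.0, 61.2]
ee_rot: [-90.0, -0.1, -176.2]
force: [0.6, -0.2, -0.0]
gripper_width: 36.3
[550.12271597 218.012402    61.24889379] [-8.99641322e+01 -8.79029623e-02 -1.76238566e+02] [ 0.01310322 -0.01321067 -0.02445206]
```

View pics/j1.png

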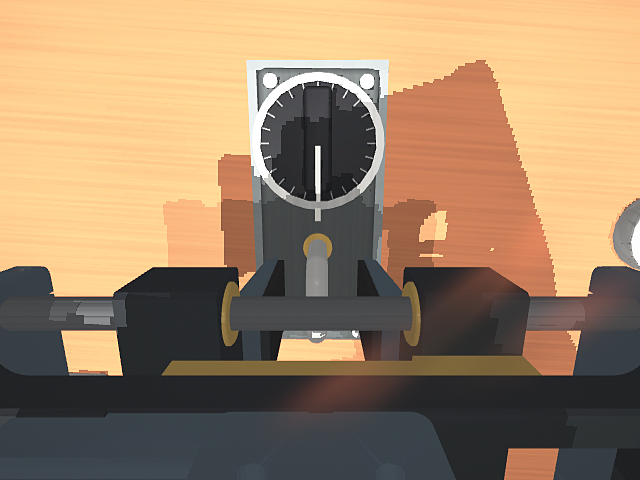

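View pics/j2.png

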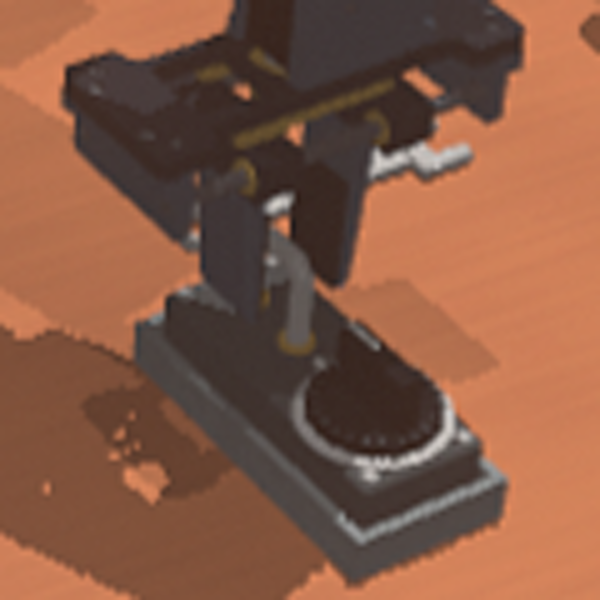

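The pointer (318, 146–200) lines up with the index tick at (318,212), and the shackle stands between the fingers. I'll close firmly, then pull slowly.

```bash
python3 -m handwheel '[[0,[0,0,0],[0,0,0]],[0,[0,0,0],[0,0,0]],[0,[0,0,0],[0,0,0]],[0,[0,0,0],[0,0,0]],[0,[0,0,0],[0,0,0]],[0,[0,0,0],[0,0,0]],[0,[0,0,0],[0,0,0]],[0,[0,0,0],[0,0,0]],[0,[0,0,0],[0,0,0]],[0,[0,0,0],[0,0,0]]]' 60
python3 -m handwheel '[[0,[0,-2,0],[0,0,0]],[0,[0,-2,0],[0,0,0]],[0,[0,-2,0],[0,0,0]],[0,[0,-2,0],[0,0,0]],[0,[0,-2,0],[0,0,0]],[0,[0,-2,0],[0,0,0]],[0,[0,-2,0],[0,0,0]],[0,[0,-2,0],[0,0,0]],[0,[0,-2,0],[0,0,0]],[0,[0,0,0],[0,0,0]]]'
python3 - <<'E'
from h import *
s=env.state();print(s['ee_pos'],s['force'],s['torque'])
f=env.grab_frame('wrist')[:,:,::-1].copy();cv2.imwrite('pics/k1.png',f)
f2=env.grab_frame('scene')[:,:,::-1].copy()
cv2.imwrite('pics/k2.png',cv2.resize(f2[150:270,350:470],None,fx=5,fy=5,interpolation=2))
E
```

```text
time_s: 18.52
ee_pos: [550.2, 218.7, 62.8]
ee_rot: [-90.0, 0.0, -176.2]
force: [-0.2, 4.7, 2.0]
gripper_width: 9.2
time_s: 19.35
ee_pos: [549.9, 218.1, 81.0]
ee_rot: [-90.0, -0.0, -176.2]
force: [-0.5, 0.6, 0.1]
gripper_width: 9.1
[549.93069867 218.11733175  80.95958694] [-0.48532843  0.63124992  0.0888862 ] [ 0.1879451  -0.00499623  0.07525906]
```

View pics/k2.png

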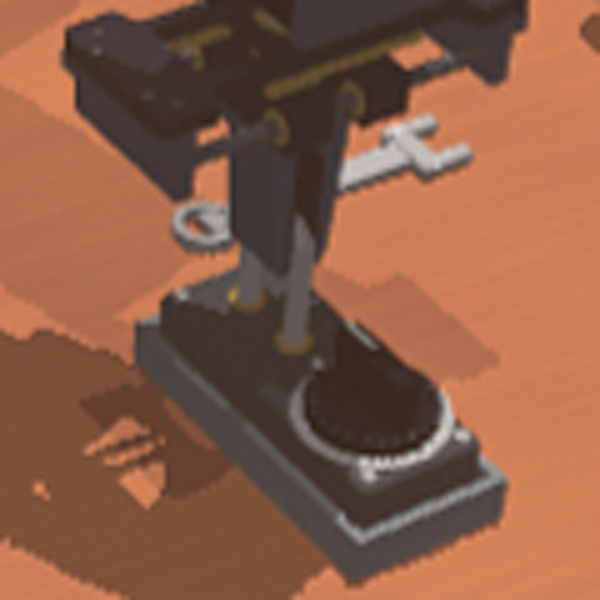

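The shackle legs stand about 18 mm further out and the lock is still in the tray. I'll lift slowly through the stop.

```bash
python3 -m handwheel '[[0,[0,-2,0],[0,0,0]],[0,[0,-2,0],[0,0,0]],[0,[0,-2,0],[0,0,0]],[0,[0,-2,0],[0,0,0]],[0,[0,-3,0],[0,0,0]],[0,[0,-4,0],[0,0,0]],[0,[0,-5,0],[0,0,0]],[0,[0,-6,0],[0,0,0]],[0,[0,-7,0],[0,0,0]],[0,[0,-8,0],[0,0,0]]]'
python3 - <<'E'
from h import *
s=env.state();print(s['ee_pos'],s['force'],s['torque'])
f2=env.grab_frame('scene')[:,:,::-1].copy()
cv2.imwrite('pics/l2.png',cv2.resize(f2[130:270,350:470],None,fx=4.2,fy=4.2,interpolation=2))
E
```

```text
time_s: 20.28
ee_pos: [549.8, 218.1, 122.1]
ee_rot: [-90.0, -0.0, -176.2]
force: [0.6, -0.1, -5.4]
gripper_width: 8.9
[549.82545709 218.12689926 122.08970445] [ 0.55986061 -0.12582752 -5.4295875 ] [0.01478545 0.07178739 0.00790607]
```

View pics/l2.png

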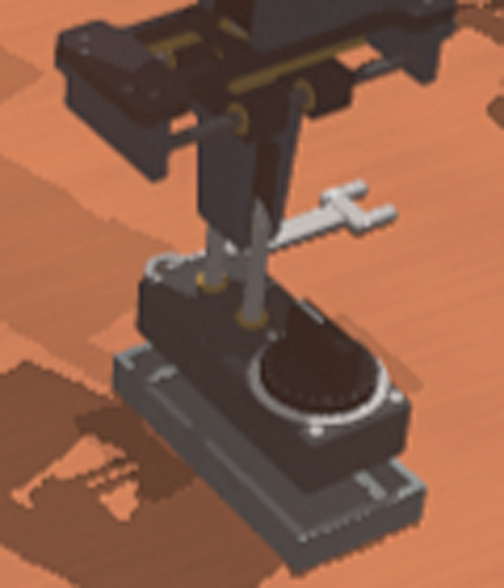

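The lock hangs level and clear of the tray from its open shackle. I'll raise it and carry it over the staple.

```bash
python3 -m handwheel '[[0,[0,-10,0],[0,0,0]],[0,[0,-10,0],[0,0,0]],[0,[0,-10,0],[0,0,0]],[0,[0,-10,0],[0,0,0]],[0,[0,-10,0],[0,0,0]],[0,[0,-11,4],[0,0,0]],[0,[0,-11,8],[0,0,0]],[0,[0,-11,12],[0,0,0]],[0,[0,-11,16],[0,0,0]],[0,[0,-9,20],[0,0,0]]]'
python3 -m handwheel '[[0,[-1.5,0,22],[0,0,0]],[0,[-1.5,0,22],[0,0,0]],[0,[-1.5,0,22],[0,0,0]],[0,[-1.5,0,22],[0,0,0]],[0,[-1.5,0,22],[0,0,0]],[0,[-1.5,0,22],[0,0,0]],[0,[-1.5,0,22],[0,0,0]],[0,[-1.5,0,22],[0,0,0]],[0,[-1.5,0,22],[0,0,0]],[0,[-1.5,0,22],[0,0,0]]]'
python3 -m handwheel '[[0,[-1.5,0,22],[0,0,0]],[0,[-1.5,0,22],[0,0,0]],[0,[-1.5,0,22],[0,0,0]],[0,[-1.5,0,22],[0,0,0]],[0,[-1.5,0,22],[0,0,0]],[0,[-1.5,0,18],[0,0,0]],[0,[-1.5,0,12],[0,0,0]],[0,[-1.5,0,8],[0,0,0]],[0,[-1.5,0,4],[0,0,0]],[0,[-1.5,0,2],[0,0,0]]]'
python3 -m handwheel '[[0,[0,0,0],[0,0,0]],[0,[0,0,0],[0,0,0]],[0,[0,0,0],[0,0,0]],[0,[0,0,0],[0,0,0]],[0,[0,0,0],[0,0,0]],[0,[0,0,0],[0,0,0]],[0,[0,0,0],[0,0,0]],[0,[0,0,0],[0,0,0]],[0,[0,0,0],[0,0,0]],[0,[0,0,0],[0,0,0]]]'
python3 - <<'E'
from h import *
s=env.state();print(s['ee_pos'],s['ee_rot'],s['force'],s['torque'])
for n in('scene','top','wrist'):
    f=env.grab_frame(n)[:,:,::-1].copy();cv2.imwrite(f'pics/n_{n}.png',f)
    if n=='scene':
        c=cam(n); print(proj(c,[[609,-213,98],[609,-213,244]]))
E
```

```text
time_s: 21.17
ee_pos: [554.1, 157.4, 226.0]
ee_rot: [-90.0, 0.1, -176.2]
force: [0.7, 0.4, -6.9]
gripper_width: 8.8
time_s: 22.0
ee_pos: [582.9, -62.6, 225.2]
ee_rot: [-90.0, -0.0, -176.3]
force: [0.6, -0.4, -5.6]
gripper_width: 9.1
time_s: 22.83
ee_pos: [608.4, -213.2, 224.6]
ee_rot: [-90.0, -0.0, -176.3]
force: [0.1, -0.3, -6.2]
gripper_width: 8.9
time_s: 23.67
ee_pos: [608.5, -212.9, 224.5]
ee_rot: [-90.0, -0.0, -176.2]
force: [0.5, -0.4, -6.7]
gripper_width: 9.0
[ 608.47694571 -212.88399743  224.52125902] [-8.99970495e+01 -8.99773374e-04 -1.76230140e+02] [ 0.48372056 -0.43275112 -6.65179152] [-0.01821413  0.11065522 -0.01727801]
[[218.80913298 276.21876003]
 [207.3066855  213.81402102]]
```

View pics/n_scene.png

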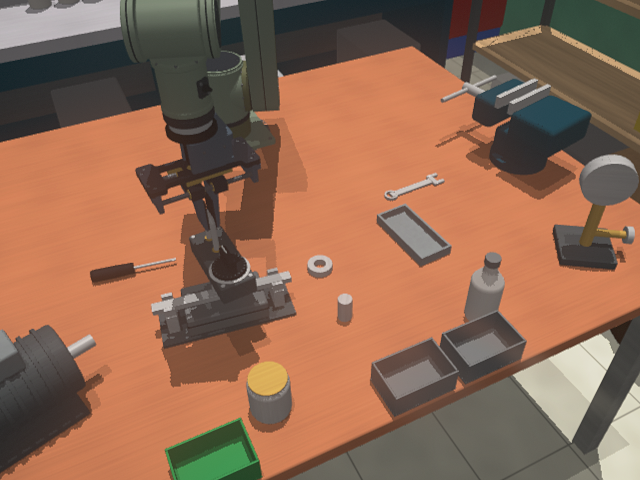

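View pics/n_top.png

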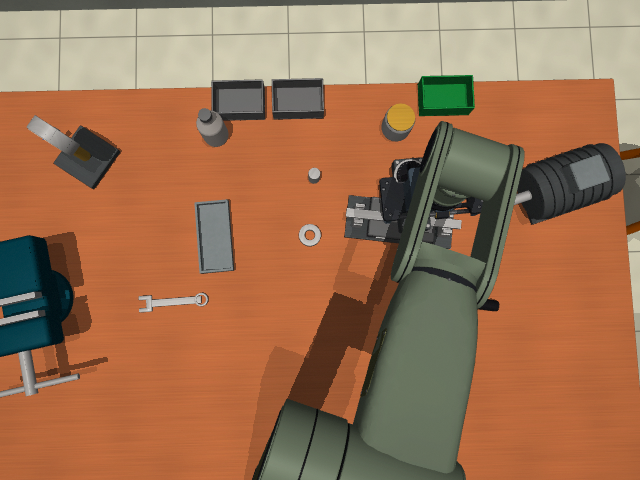

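View pics/n_wrist.png

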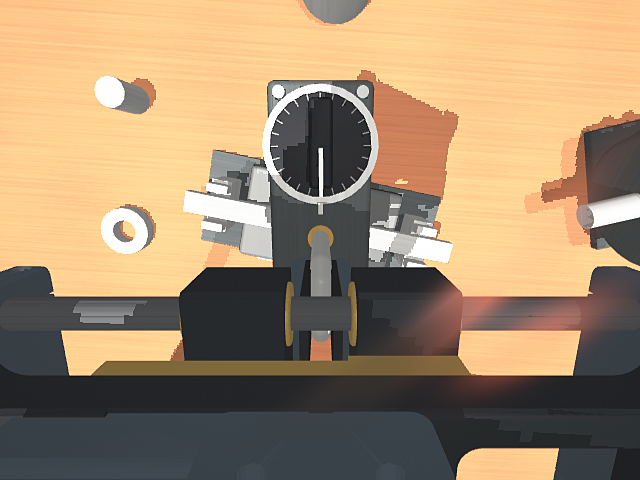

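The lock hangs level above the stand with the pointer on its mark, and the other things are where they were. One numeric check of the shackle and bar centres before handing in.

```bash
python3 - <<'E'
from h import *
cm=cam('wrist');s=env.state()
a=unproj(cm,[[320.3,143]],s['ee_pos'][2]-81+44.5)[0]; print('dial',a,'shackle',a-72*np.array([np.cos(np.radians(3.8)),np.sin(np.radians(3.8)),0]))
for z in(62,): 
    e=unproj(cm,[[184,201],[451.5,251]],z); print('bar ends',e, e.mean(0), np.linalg.norm(e[1]-e[0]))
ct=cam('top'); f=cv2.imread('pics/n_top.png')[190:260,335:475]; cv2.imwrite('pics/o.png',cv2.resize(f,None,fx=5,fy=5,interpolation=2))
E
```

```text
dial [ 681.08154244 -209.20227579  188.04748356] shackle [ 609.23983672 -213.97399662  188.04748356]
bar ends [[ 625.21818021  -84.23783872   62.        ]
 [ 593.14303051 -343.05807148   62.        ]] [ 609.18060536 -213.6479551    62.        ] 260.80016892895975
```

View pics/o.png

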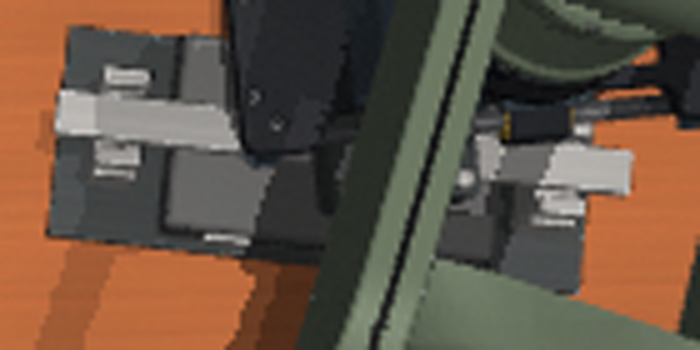

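```bash
python3 - <<'E'
from workcell import env
s=env.state();print(s['time_s'],s['force'],s['gripper_width'])
env.job_done()
E
```

```text
23.8167 [ 0.08846066 -0.15189114 -6.10658232] 9.075629467723031
the job is handed in; nothing more can be done
```

The job is done and handed in at 23.8 s: the bar is in the stand, and the arm is holding the unlocked lock by its open shackle above the staple.

**What I did**
- **Bar:** I laid it staple up into both saddles and let go.
- **Dial:** I turned it clockwise about 72° with the lock still in its tray, past the first notch to the mark beside the shackle. It stayed there after I let go.
- **Shackle:** I drew it about 18 mm out while the lock still sat in the tray. I then lifted the lock by it and carried it over the staple.

**Last checks**
- **Alignment:** the wrist picture put the shackle at (609.2, -214.0) and the bar's centre at (609.2, -213.6). The bar is within about 1 mm of the estimated middle of the stand.
- **Grip:** the gripper was 9 mm open on the shackle with about 6 N hanging from it, which matches the lock's weight.
- **Clearance:** I worked out about 45 mm between the lock's underside and the top of the staple from the arm pose, taking the shackle as fully open; I did not measure it directly.
- **Other things:** they looked unmoved in the pictures.

**What disagreed:** a first wrist-camera reading over the stand was about 2 mm off the silhouette fit. A second reading, taken closer just above the saddles, agreed with the fit to within 1 mm, so I lowered the bar there.

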